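# Put the bench tools back into their foam inserts

### The arm

A 6-joint arm with a two-finger parallel gripper is mounted at the origin on the work surface. World frame = base frame: x ahead of the robot, y to its left, z up, the work surface at z = 0. Lengths are in m, angles in degrees, forces in N, time in s.
With the tool pointing down it reaches from about 0.35 to 0.975 m from the base axis. Payload 17.4 kg.
Tool frame: the origin (TCP) lies midway between the tips of the shut fingers; the grasp point (between the pads) lies 19 mm behind it (grip_depth is the distance from the TCP to the grasp point, in m); z points along the fingers, y is the line along which they close (so a half turn about z gives the same grasp; the last joint's range is limited). The gripper opens to 85 mm and grips with 20 to 120 N. Pads are 22 mm wide; open, the fingers measure 114 mm over their backs; the gripper's body (76 mm by 85 mm) begins 54 mm behind the grasp point. The pads swing forward as they close: fully open they stand 13 mm farther back than shut.
Start: joints at [-68.285, 6.646, 82.598, -0, 90.757, -2.166], TCP at [0.273, -0.617, 0.231] pointing down, gripper open.
Joint ranges: [-162.19, 162.19], [-47.58, 125.68], [4.15, 143.07], [-65.23, 245.23], [0.69, 171.88], [-170.13, 170.13]. Speed limits (degrees/s): [108.29, 108.29, 127.2, 180, 180, 180].

### API

Orientations are given as [roll, pitch, yaw] about the fixed x, y, z axes, in that order (R = Rz(yaw) Ry(pitch) Rx(roll)).
In Python, from bench import get_state, camera, calibration, close_job, grip_depth gives the robot as it stands.
- The arm moves only by the tool servo_tool, never from a script. Its arguments are lists of equal length, an entry for each row: "turn": the turn, a rotation vector about the tool's x, y, z in rad, a list of three; "delta_pos": the shift along the tool's x, y, z in m, a list of three; "jaw": the closure, from -1 (fully open) to 1 (shut). In form: {"turn": [[wx, wy, wz], ...], "delta_pos": [[x, y, z], ...], "jaw": [jaw, ...]}. A call has 1 to 10 rows; each row is the pose to reach, as a shift and turn from the pose commanded when the call began, along the tool's axes at that moment; what a row does not reach only later rows make up. A row lasts 1/10 s, in which the tool goes at most 50 mm and 8.59 degrees, less where a joint would pass 70% of its speed; a pose out of reach is approached as far as the arm can. A call with a gripper value outside its range is refused whole. The fingers move at their own pace and stop on an object; "newtons" is the grip in N (left out, the last holds). Time passes only in rows, so rows that repeat a pose let the fingers close. It gives the time, the measured TCP pose, the force, the opening and the grip force at its end, in the units of the state.
- get_state(): the state, without advancing time (a new reading comes with each control period).
- camera(name): name is "scene" or "top"; returns the picture (420x560x3 uint8, blue, green, red); there is no depth.
- calibration(name): a dict with "fovy" (degrees; the focal length in pixels is half the picture's height over the tangent of half this angle, whatever the lens; pixels are square), "cx", "cy" (the principal point, pixels), "R" (3x3) and "t" (3): a world point X has camera coordinates R X + t. Camera axes: x right, y down, z forward; pixel columns grow to the right and rows downward; lengths in m; the calibration is good to about 2 mm. A picture is of the moment at which its call begins. calibration takes no time and is no camera call.
- close_job(): hands the job in; it is judged then, once.
The state is a dict: "clock": time; "qpos": joint angles; "dq": joint speeds; "tau": joint torques, N m; "position": TCP position; "orientation": TCP orientation; "contact_force": force on the tool from outside, world axes, zero at the start; "ft_torque": the same for the moment, N m; "width": opening from 0.0 (shut) to 1.0 (fully open); "finger_force": force on a finger pad.
Only numpy, scipy, OpenCV 4.12 (cv2) and the standard library are available. Lean on these libraries where they do the work, as an engineer would, in place of code of your own. Each camera call takes 0.05 s, during which the arm holds its last target. There are 200 camera calls.

### The job

Put the four tools lying on the bench (block plane, tape measure, hole saw and square) back into the red tray, each into the foam insert cut to its shape, so that each lies or stands fully down in its own cut-out the way it now rests on the bench, the square with its blade over the blade part of its L. Do not knock or push away the glue bottle and the wax tin.

Things in the scene. Friction and masses are not known exactly. Their poses are not given: they have to be found in the camera images.
- plane_mid (a point): Steel block plane on its sole, 132 mm long (its y), 44 wide (its x), 47 high, 0.55 kg; brass knob at -y, lever cap towards +y. Point: its middle, 23 mm above the sole; z up. Grip the flat cheeks across x: 31 mm high over the middle 76 mm. Grip with the fingertips 10 mm or more above its underside, so that they clear the foam. 
- tape_mid (a point): Grey and black tape measure standing on its base, 76 mm long (its y; end hook at -y), 38 wide (its x), 62 high, 0.32 kg. Point: its centre, 31 mm above the base; z up. Grip across its width. Grip with the fingertips 10 mm or more above its underside, so that they clear the foam. 
- saw_mid (a point): Steel hole saw, a round cup 51 mm across and 44 mm high standing on its teeth, with a hex nut on top (20 mm across, to 52 mm), 0.22 kg. Point: on its axis, 22 mm above the teeth; z up. Grip across the cup. Grip with the fingertips 10 mm or more above its underside, so that they clear the foam. 
- square_stock (a point): Engineer's square lying flat, an L. Metal stock 85 mm (x) by 25 (y) by 20 high; blade 100 by 32 by 3 mm running from it to -y at x 10 to 42 mm, 8 mm above the bench. 0.28 kg. Point: the stock's centre, 10 mm up; z up. Grip the stock's middle across its 25 mm. Grip with the fingertips 10 mm or more above its underside, so that they clear the foam. 
- plane_insert_pocket (a point): Black foam insert 116 (x) by 160 (y) by 20 mm in the red tray. Point: its middle, on the ochre cut-out floor 8 mm below the foam face, 15 mm above the bench; tray rim 24 mm high; z up. Rectangular cut-out 60 mm (x) by 148 mm (y) with trimmed corners, centred, for the plane: length along y, either way round.
- tape_insert_pocket (a point): Black foam insert 116 (x) by 160 (y) by 20 mm in the red tray. Point: its middle, on the ochre cut-out floor 8 mm below the foam face, 15 mm above the bench; tray rim 24 mm high; z up. Rectangular cut-out 54 mm (x) by 92 mm (y), centred, for the tape measure: standing on its base, length along y, either way round.
- saw_insert_pocket (a point): Black foam insert 116 (x) by 160 (y) by 20 mm in the red tray. Point: its middle, on the ochre cut-out floor 8 mm below the foam face, 15 mm above the bench; tray rim 24 mm high; z up. Round cut-out 67 mm across, centred, for the hole saw: standing on its teeth, turned anyhow.
- square_insert_pocket (a point): Black foam insert 116 (x) by 160 (y) by 20 mm in the red tray. Point: its middle, on the ochre cut-out floor 8 mm below the foam face, 15 mm above the bench; tray rim 24 mm high; z up. L cut-out for the square: stock part 101 (x) by 41 mm (y), centred 50 mm from the point towards +y; blade part from there to -y at x 2 to 50 mm. The square's axes lie parallel to these, blade just above the foam.
- glue_mid (a point): Bystander: white glue bottle, 60 mm across, 170 mm high, standing beyond the work. The point is half-way up.
- wax_mid (a point): Bystander: flat round tin, 98 mm across, 46 mm high, beyond the work. The point is half-way up.
Things that resemble listed ones, but are neither listed nor needed, are in the scene too. Leave any blue look-alike of the part that bears square_stock alone. Leave any yellow look-alike of the part that bears saw_mid alone.

How it is judged:
By the outcome, as a careful person would: the job done as asked, in the order asked, and still so for the second after the job is handed in, with the robot touching nothing.
It also fails if it takes over 128 s, if anything falls off the work surface, if the arm or the gripper's body presses on something with over 40 N, if the wrist force passes 120 N, or if a joint passes its speed limit or range.

## Working session

There is one attempt and no reset: what is moved stays moved. The work goes in short steps, Python scripts to look and compute and a tool call to move; the robot and the scene stay as the last step left them, time stands still between calls to the robot, and variables do not carry over. Pictures are saved under pics/ and viewed, at most 14 in all, crops included, and the job is handed in when it is done.

Besides the shell and the picture viewer there is one more tool, called after "Request:" by a JSON object that holds its "method" and its "body", one argument or row to a line. servo_tool: Moves the arm, as the interface text tells. Its arguments: {"type":"object","properties":{"turn":{"type":"array"},"delta_pos":{"type":"array"},"jaw":{"type":"array"},"newtons":{"type":"number"}},"required":["turn","delta_pos","jaw"]}

```bash
mkdir -p pics
python3 - <<'E'
from bench import *
import cv2,numpy as np
for n in("scene","top"):
    im=camera(n); cv2.imwrite(f"pics/{n}0.png",im); c=calibration(n)
    R=np.array(c["R"]);print(n,c["fovy"],c["cx"],c["cy"],(-R.T@np.array(c["t"])).round(3),R.round(3).tolist(), {k:v for k,v in c.items() if k not in("R","t")})
s=get_state();print(s, grip_depth)
E
```

```text
scene 43.56405772058755 285.23152535390034 209.55369520175904 [1.354 1.016 0.954] [[-0.782, 0.623, -0.023], [0.382, 0.45, -0.807], [-0.492, -0.64, -0.59]] {'fovy': 43.56405772058755, 'cx': 285.23152535390034, 'cy': 209.55369520175904}
top 46.74604212518342 281.67540774068055 214.45225089159447 [0.421 0.071 1.199] [[0.003, -1.0, -0.01], [-0.986, -0.001, -0.165], [0.165, 0.01, -0.986]] {'fovy': 46.74604212518342, 'cx': 281.67540774068055, 'cy': 214.45225089159447}
{'clock': 0.1, 'qpos': array([-6.82833412e+01,  6.67185955e+00,  8.26301409e+01,  1.22236006e-03,
        9.07567996e+01, -2.16940650e+00]), 'dq': array([ 0.06832165, -0.17375833, -0.11769474, -0.04771642,  0.01716397,
       -0.0399723 ]), 'tau': array([ 3.23038264e-03, -7.33669639e+01, -6.33787823e+01, -5.17243234e-05,
        5.24876741e-03,  1.44104257e-05]), 'position': array([ 0.27321957, -0.61705735,  0.23064958]), 'orientation': array([-1.79941288e+02, -3.44722463e-03,  2.38860791e+01]), 'contact_force': array([-0.62197062,  0.66846938, -0.66459093]), 'ft_torque': array([0.03615793, 0.02005958, 0.06376101]), 'finger_force': 0.0, 'width': 1.0027210594773377} 0.0187
```

View pics/top0.png

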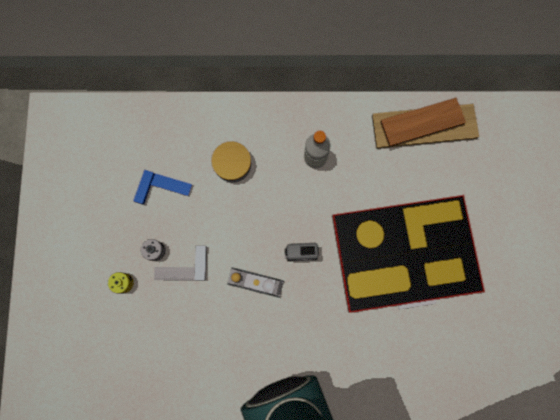

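View pics/scene0.png

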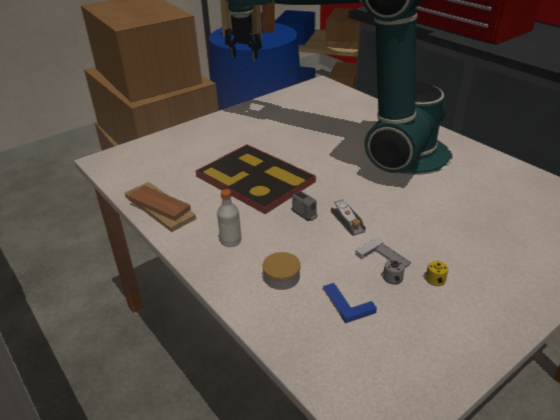

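The top view shows the saw near (152,250), the square's stock at (201,262) with its blade at (175,273), the plane at (256,282), the tape at (302,252) and the tray centred at (408,254). The blue square and the yellow saw are the decoys. The scene view agrees.

```bash
cat > h.py <<'E'
from bench import *
import cv2,numpy as np
def ray(n,p,z):
    c=calibration(n);f=210/np.tan(np.radians(c["fovy"]/2));R=np.array(c["R"]);t=np.array(c["t"])
    o=-R.T@t;d=R.T@np.array([(p[0]-c["cx"])/f,(p[1]-c["cy"])/f,1]);return o+d*(z-o[2])/d[2]
def proj(n,X):
    c=calibration(n);f=210/np.tan(np.radians(c["fovy"]/2));q=np.array(c["R"])@X+np.array(c["t"])
    return np.array([c["cx"]+f*q[0]/q[2],c["cy"]+f*q[1]/q[2]])
def rect(n,cnt,z):
    w=np.array([ray(n,p,z)[:2] for p in cnt.reshape(-1,2)],np.float32)*1000
    return cv2.minAreaRect(w),w
E
python3 - <<'E'
from h import *
im=cv2.imread("pics/top0.png")
hsv=cv2.cvtColor(im,cv2.COLOR_BGR2HSV)
m=cv2.inRange(hsv,(15,120,90),(35,255,255)); m[:,:330]=0;m[:190]=0
cs,_=cv2.findContours(m,cv2.RETR_EXTERNAL,cv2.CHAIN_APPROX_NONE)
for c in cs:
    if cv2.contourArea(c)<100: continue
    r,w=rect("top",c,.015); M=cv2.moments(w)
    print("pocket",[np.round(x,1) for x in r],"cen",round(M['m10']/M['m00'],1),round(M['m01']/M['m00'],1),"px",c.reshape(-1,2).mean(0).round())
m=cv2.inRange(hsv,(0,120,60),(8,255,255))|cv2.inRange(hsv,(172,120,60),(180,255,255)); m[:190]=0;m[330:]=0;m[:,:325]=0
p=cv2.findNonZero(m); print("tray",rect("top",p,.024)[0])
# tools: local differences from bench colour
bg=cv2.medianBlur(im,5); 
cv2.imwrite("pics/c1.png",cv2.resize(im[230:305,105:325],None,fx=3.6,fy=3.6,interpolation=cv2.INTER_CUBIC))
s=cv2.imread("pics/scene0.png")
cv2.imwrite("pics/c2.png",cv2.resize(s[180:300,280:460],None,fx=4.4,fy=4.4,interpolation=cv2.INTER_CUBIC))
E
```

```text
pocket [array([ 456.1, -150.4]), array([ 61.8, 148.6]), np.float64(8.8)] cen 455.8 -150.7 px [378. 282.]
pocket [array([ 480.6, -309.9]), array([55.4, 91.8]), np.float64(9.1)] cen 480.2 -310.0 px [444. 272.]
pocket [array([ 571.3, -132.2]), array([64.1, 66.2]), np.float64(0.1)] cen 571.4 -132.8 px [370. 234.]
pocket [array([ 596.4, -292.3]), array([101. , 140.7]), np.float64(9.1)] cen 608.5 -277.8 px [429. 220.]
tray ((525.1298828125, -218.92898559570312), (237.73350524902344, 327.2058410644531), 8.78843879699707)
```

View pics/c1.png

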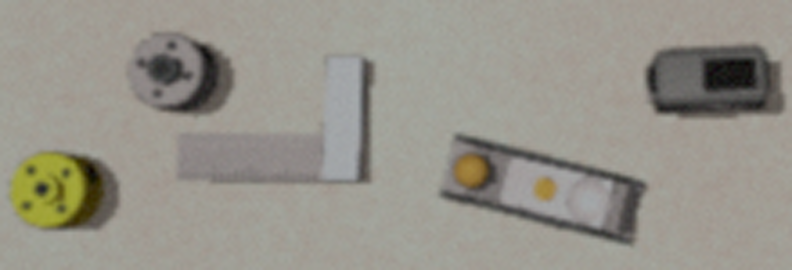

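View pics/c2.png

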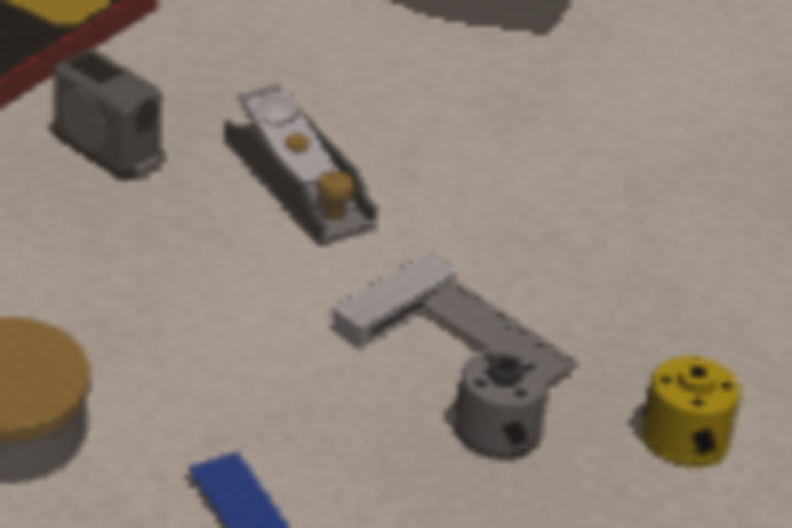

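The crops give clear outlines. In the original top picture the stock top runs columns 195–205, the saw's cup centre is near (151,249), and the plane's screw is near (256,282). The tape points along image columns. The scene crop shows the plane's knob towards the saw, and the tape's hook towards world +y.

```bash
cat > est.py <<'E'
from h import *
def c1(u,v): return ((u+.5)/3.6-.5+105,(v+.5)/3.6-.5+230)
def line(pts,z): return np.array([ray("top",c1(*p),z)*1000 for p in pts])[:,:2].round(1)
a=line([(326,57),(364,57),(361,180),(323,181)],.02);print("stock",a.tolist(),a.mean(0))
print("saw cup",line([(168,70)],.044),"nut",line([(165,67)],.052))
a=line([(457,137),(645,184),(632,242),(443,194)],.02);print("plane",a.tolist(),a.mean(0));d=a[1]-a[0]+a[2]-a[3];print(np.degrees(np.arctan2(d[1],d[0])))
E
python3 est.py
python3 - <<'E'
from h import *
im=cv2.imread("pics/top0.png");g=cv2.cvtColor(im,cv2.COLOR_BGR2GRAY)
# tape: dark grey
s=g[235:270,275:330]; m=(s<105).astype(np.uint8)
cs,_=cv2.findContours(m,cv2.RETR_EXTERNAL,cv2.CHAIN_APPROX_NONE);c=max(cs,key=cv2.contourArea)+np.array([275,235])
for z in(.03,.062): print("tape",rect("top",c,z)[0])
s=g[270:302,222:290]; m=(s<100).astype(np.uint8)
p=cv2.findNonZero(m)+np.array([222,270]);print("plane",rect("top",p,.02)[0])
# stock: bright
b=cv2.GaussianBlur(g,(3,3),0)[240:285,190:212];print(np.median(b),b.max())
m=(b>np.median(b)+14).astype(np.uint8)
cs,_=cv2.findContours(m,cv2.RETR_EXTERNAL,cv2.CHAIN_APPROX_NONE);c=max(cs,key=cv2.contourArea)+np.array([190,240]);print("stock",rect("top",c,.02)[0])
E
```

```text
stock [[541.6, 293.9], [541.6, 268.1], [459.0, 267.7], [458.3, 293.2]] [500.125 280.725]
saw cup [[530.3 394. ]] nut [[531.5 393.9]]
plane [[487.9, 204.0], [456.9, 77.6], [418.7, 86.2], [449.9, 212.6]] [453.35 145.1 ]
-103.82273307366438
tape ((525.3890991210938, 31.595441818237305), (43.372840881347656, 86.50098419189453), 0.13143813610076904)
tape ((522.5387573242188, 32.677181243896484), (42.18547821044922, 84.13292694091797), 0.13144424557685852)
plane ((453.3416442871094, 144.99114990234375), (128.87928771972656, 42.685115814208984), 76.22968292236328)
159.0 165Traceback (most recent call last):
  File "<stdin>", line 12, in <module>
ValueError: max() iterable argument is empty
```

```bash
cat > go.py <<'E'
from h import *
import sys
from scipy.spatial.transform import Rotation as Ro
# usage: go.py x y z yaw (mm, deg) -> delta in tool axes
s=get_state();x,y,z,yaw=map(float,sys.argv[1:5])
R=Ro.from_euler("xyz",s["orientation"],degrees=True)
print("delta",R.inv().apply(np.array([x,y,z])/1000-s["position"]).round(4),"turn",(R.inv()*Ro.from_euler("xyz",[180,0,yaw],degrees=True)).as_rotvec().round(4))
E
cat >> est.py <<'E'
print("tape",line([(712,76)],.062))
E
python3 est.py|tail -1; python3 go.py 453.3 145 200 76.2
```

```text
tape [[525.4  34. ]]
delta [ 0.4732 -0.6238  0.0313] turn [-9.000e-04 -5.000e-04 -9.131e-01]
```

Request:
{"method": "servo_tool", "body": {
  "turn": [
    [0,0,-0.913],
    [0,0,-0.913],
    [0,0,-0.913],
    [0,0,-0.913],
    [0,0,-0.913],
    [0,0,-0.913],
    [0,0,-0.913],
    [0,0,-0.913],
    [0,0,-0.913],
    [0,0,-0.913]
  ],
  "delta_pos": [
    [0.473,-0.624,0.031],
    [0.473,-0.624,0.031],
    [0.473,-0.624,0.031],
    [0.473,-0.624,0.031],
    [0.473,-0.624,0.031],
    [0.473,-0.624,0.031],
    [0.473,-0.624,0.031],
    [0.473,-0.624,0.031],
    [0.473,-0.624,0.031],
    [0.473,-0.624,0.031]
  ],
  "jaw": [-1,-1,-1,-1,-1,-1,-1,-1,-1,-1],
  "newtons": 60
}}

```text
clock: 1.1
position: [0.3878, -0.1291, 0.2114]
orientation: [180.0, 0.0, 76.2]
contact_force: [0.6, 0.2, -0.2]
width: 0.999
finger_force: 0.0
```

```bash
python3 go.py 453.3 145 120 76.2
```

```text
delta [ 0.2818 -0.002   0.0914] turn [ 0.0005  0.     -0.0006]
```

Request:
{"method": "servo_tool", "body": {
  "turn": [
    [0,0,0],
    [0,0,0],
    [0,0,0],
    [0,0,0],
    [0,0,0],
    [0,0,0],
    [0,0,0],
    [0,0,0],
    [0,0,0],
    [0,0,0]
  ],
  "delta_pos": [
    [0.27,-0.002,0.09],
    [0.27,-0.002,0.09],
    [0.27,-0.002,0.09],
    [0.27,-0.002,0.09],
    [0.27,-0.002,0.09],
    [0.27,-0.002,0.09],
    [0.27,-0.002,0.09],
    [0.27,-0.002,0.09],
    [0.27,-0.002,0.09],
    [0.27,-0.002,0.09]
  ],
  "jaw": [-1,-1,-1,-1,-1,-1,-1,-1,-1,-1]
}}

```text
clock: 2.1
position: [0.4507, 0.1308, 0.122]
orientation: [180.0, -0.0, 76.1]
contact_force: [0.0, -0.1, 1.5]
width: 0.998
finger_force: 0.0
```

```bash
python3 go.py 453.3 145 10 76.2
python3 - <<'E'
from h import *
cv2.imwrite("pics/a.png",cv2.resize(camera("scene")[150:270,270:430],None,fx=4,fy=4,interpolation=cv2.INTER_CUBIC))
E
```

```text
delta [ 0.0144 -0.001   0.112 ] turn [ 0.0008 -0.0003 -0.0016]
```

View pics/a.png

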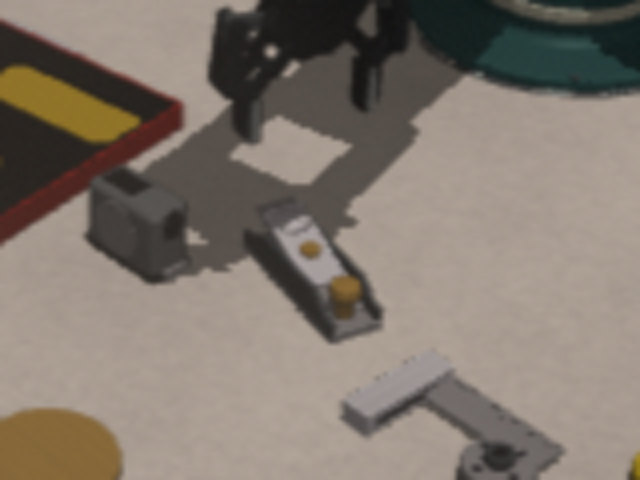

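The fingers straddle the plane, with their tips at about crop (248,135) and (365,105). I'm descending and gripping.

Request:
{"method": "servo_tool", "body": {
  "turn": [
    [0,0,0],
    [0,0,0],
    [0,0,0],
    [0,0,0],
    [0,0,0],
    [0,0,0],
    [0,0,0],
    [0,0,0],
    [0,0,0],
    [0,0,0]
  ],
  "delta_pos": [
    [0.014,-0.001,0.03],
    [0.014,-0.001,0.07],
    [0.014,-0.001,0.1],
    [0.014,-0.001,0.112],
    [0.014,-0.001,0.112],
    [0.014,-0.001,0.112],
    [0.014,-0.001,0.112],
    [0.014,-0.001,0.112],
    [0.014,-0.001,0.112],
    [0.014,-0.001,0.112]
  ],
  "jaw": [-1,-1,-1,-1,-1,1,1,1,1,1],
  "newtons": 60
}}

```text
clock: 3.15
position: [0.4537, 0.1457, 0.0111]
orientation: [179.9, -0.1, 76.2]
contact_force: [-2.2, -0.8, 9.7]
width: 0.5
finger_force: 62.0
```

```bash
python3 -c "
from bench import *
s=get_state();print(s['position'],s['width'],s['finger_force'],s['dq'].round(2))"; python3 go.py 453.3 145 120 76.2; python3 go.py 455.8 -150.5 120 99
```

```text
[0.45366991 0.14569513 0.01110824] 0.49986533346681666 62.0255155605264 [ 0.04  0.   -0.04  0.02 -0.09 -0.08]
delta [-0.0007  0.     -0.1089] turn [ 0.0018 -0.0009 -0.0001]
delta [-0.287  0.073 -0.109] turn [ 0.002  -0.0005 -0.3981]
```

Request:
{"method": "servo_tool", "body": {
  "turn": [
    [0,0,0],
    [0,0,0],
    [0,0,-0.1],
    [0,0,-0.2],
    [0,0,-0.3],
    [0,0,-0.398],
    [0,0,-0.398],
    [0,0,-0.398],
    [0,0,-0.398],
    [0,0,-0.398]
  ],
  "delta_pos": [
    [0,0,-0.05],
    [0,0,-0.09],
    [-0.03,0.008,-0.109],
    [-0.07,0.018,-0.109],
    [-0.12,0.03,-0.109],
    [-0.165,0.042,-0.109],
    [-0.21,0.053,-0.109],
    [-0.25,0.064,-0.109],
    [-0.275,0.07,-0.109],
    [-0.287,0.073,-0.109]
  ],
  "jaw": [1,1,1,1,1,1,1,1,1,1]
}}

```text
clock: 4.15
position: [0.4548, -0.1526, 0.1186]
orientation: [-180.0, 0.0, 98.9]
contact_force: [-0.2, -0.1, -5.6]
width: 0.497
finger_force: 66.5
```

Request:
{"method": "servo_tool", "body": {
  "turn": [
    [0,0,0],
    [0,0,0]
  ],
  "delta_pos": [
    [0,0,0],
    [0,0,0]
  ],
  "jaw": [1,1]
}}

```text
clock: 4.35
position: [0.4552, -0.1499, 0.1184]
orientation: [-180.0, -0.0, 99.0]
contact_force: [-0.9, -0.1, -5.7]
width: 0.498
finger_force: 66.5
```

```bash
python3 go.py 455.8 -150.5 27 99
python3 - <<'E'
from h import *
im=np.hstack([cv2.resize(camera("scene")[110:230,180:330],(400,320)),cv2.resize(camera("top")[190:322,320:485],(400,320))])
cv2.imwrite("pics/b.png",im)
E
```

```text
delta [-0.0007  0.0005  0.0914] turn [-0.0002 -0.0006 -0.0001]
```

View pics/b.png

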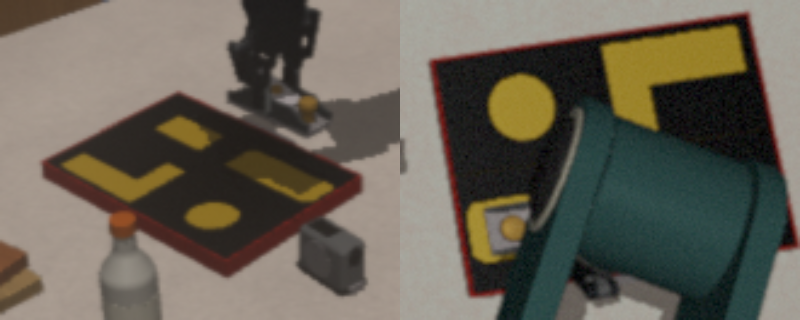

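The plane hangs level over its cut-out: the knob at right-crop (512,228) sits inside the ochre area. Lowering it now.

Request:
{"method": "servo_tool", "body": {
  "turn": [
    [0,0,0],
    [0,0,0],
    [0,0,0],
    [0,0,0],
    [0,0,0],
    [0,0,0],
    [0,0,0],
    [0,0,0],
    [0,0,0],
    [0,0,0]
  ],
  "delta_pos": [
    [-0.001,0,0.03],
    [-0.001,0,0.06],
    [-0.001,0,0.075],
    [-0.001,0,0.084],
    [-0.001,0,0.089],
    [-0.001,0,0.092],
    [-0.001,0,0.092],
    [-0.001,0,0.092],
    [-0.001,0,0.092],
    [-0.001,0,0.092]
  ],
  "jaw": [1,1,1,1,1,1,1,-0.4,-0.4,-0.4]
}}

```text
clock: 5.45
position: [0.4559, -0.1518, 0.0273]
orientation: [179.9, 0.0, 99.0]
contact_force: [-0.2, -0.2, 0.3]
width: 0.699
finger_force: 0.0
```

Request:
{"method": "servo_tool", "body": {
  "turn": [
    [0,0,0],
    [0,0,0],
    [0,0,0],
    [0,0,0]
  ],
  "delta_pos": [
    [0,0,0],
    [0,0,-0.04],
    [0,0,-0.08],
    [0,0,-0.12]
  ],
  "jaw": [-0.4,-0.4,-0.4,-0.7]
}}

```text
clock: 5.85
position: [0.4552, -0.1515, 0.1481]
orientation: [-180.0, -0.0, 99.0]
contact_force: [1.1, 0.3, -0.2]
width: 0.841
finger_force: 0.0
```

```bash
python3 go.py 524 33.3 150 90
```

```text
delta [ 0.1718  0.0968 -0.0019] turn [-1.00e-04 -1.00e-04  1.57e-01]
```

Request:
{"method": "servo_tool", "body": {
  "turn": [
    [0,0,0.08],
    [0,0,0.157],
    [0,0,0.157],
    [0,0,0.157],
    [0,0,0.157],
    [0,0,0.157],
    [0,0,0.157]
  ],
  "delta_pos": [
    [0.04,0.023,0],
    [0.085,0.048,0],
    [0.13,0.074,0],
    [0.16,0.09,0],
    [0.172,0.097,0],
    [0.172,0.097,0],
    [0.172,0.097,0]
  ],
  "jaw": [-1,-1,-1,-1,-1,-1,-1]
}}

```text
clock: 6.55
position: [0.5242, 0.033, 0.1465]
orientation: [-180.0, 0.0, 90.0]
contact_force: [-0.7, -1.5, 0.3]
width: 1.0
finger_force: 0.0
```

```bash
python3 go.py 524 33.3 16 90
python3 - <<'E'
from h import *
im=np.hstack([cv2.resize(camera("scene")[110:260,200:400],(400,300)),cv2.resize(camera("top")[190:322,310:485],(400,300))])
cv2.imwrite("pics/c.png",im)
E
```

```text
delta [ 0.0004 -0.0002  0.1305] turn [-0.0003  0.0003  0.0003]
```

View pics/c.png

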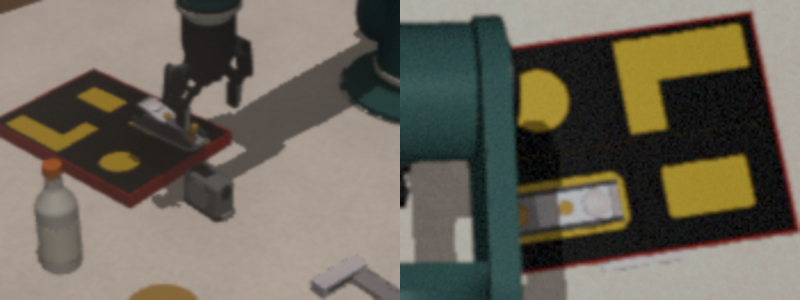

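The plane lies in its pocket with an even ochre margin around it (right crop, about (570,208)). Picking the tape next.

Request:
{"method": "servo_tool", "body": {
  "turn": [
    [0,0,0],
    [0,0,0],
    [0,0,0],
    [0,0,0],
    [0,0,0],
    [0,0,0],
    [0,0,0],
    [0,0,0],
    [0,0,0],
    [0,0,0]
  ],
  "delta_pos": [
    [0,0,0.04],
    [0,0,0.085],
    [0,0,0.12],
    [0,0,0.13],
    [0,0,0.13],
    [0,0,0.13],
    [0,0,0.13],
    [0,0,0.13],
    [0,0,0.13],
    [0,0,0.13]
  ],
  "jaw": [-1,-1,-1,-1,1,1,1,1,1,1]
}}

```text
clock: 7.65
position: [0.5255, 0.0333, 0.0188]
orientation: [179.8, 0.0, 90.0]
contact_force: [-0.1, -1.7, 8.3]
width: 0.442
finger_force: 59.6
```

```bash
python3 -c "
from bench import *
s=get_state();print(s['position'],s['dq'].round(2))"; python3 go.py 480.5 -310 140 99
```

```text
[0.52554261 0.03333411 0.01878867] [ 0.06 -0.1   0.    0.07  0.02 -0.01]
delta [-0.3434 -0.0447 -0.1213] turn [ 0.0031  0.0005 -0.157 ]
```

Request:
{"method": "servo_tool", "body": {
  "turn": [
    [0,0,0],
    [0,0,0],
    [0,0,-0.08],
    [0,0,-0.157],
    [0,0,-0.157],
    [0,0,-0.157],
    [0,0,-0.157],
    [0,0,-0.157],
    [0,0,-0.157],
    [0,0,-0.157]
  ],
  "delta_pos": [
    [0,0,-0.05],
    [0,0,-0.09],
    [-0.03,-0.004,-0.121],
    [-0.075,-0.01,-0.121],
    [-0.125,-0.016,-0.121],
    [-0.175,-0.023,-0.121],
    [-0.225,-0.029,-0.121],
    [-0.275,-0.036,-0.121],
    [-0.32,-0.042,-0.121],
    [-0.343,-0.045,-0.121]
  ],
  "jaw": [1,1,1,1,1,1,1,1,1,1]
}}

```text
clock: 8.65
position: [0.4785, -0.3128, 0.1385]
orientation: [180.0, 0.1, 98.9]
contact_force: [-0.0, 0.5, -2.8]
width: 0.435
finger_force: 61.1
```

Request:
{"method": "servo_tool", "body": {
  "turn": [
    [0,0,0],
    [0,0,0],
    [0,0,0]
  ],
  "delta_pos": [
    [0,0,0],
    [0,0,0],
    [0,0,0]
  ],
  "jaw": [1,1,1]
}}

```text
clock: 8.95
position: [0.4796, -0.3088, 0.138]
orientation: [180.0, 0.0, 99.0]
contact_force: [-0.7, 0.4, -3.3]
width: 0.441
finger_force: 61.1
```

```bash
python3 go.py 480.5 -310 33.5 99
python3 - <<'E'
from h import *
im=np.hstack([cv2.resize(camera("scene")[90:240,160:360],(400,300)),cv2.resize(camera("top")[190:322,310:485],(400,300))])
cv2.imwrite("pics/d.png",im)
E
```

```text
delta [-0.0013  0.0007  0.1045] turn [0.0004 0.0002 0.0006]
```

View pics/d.png

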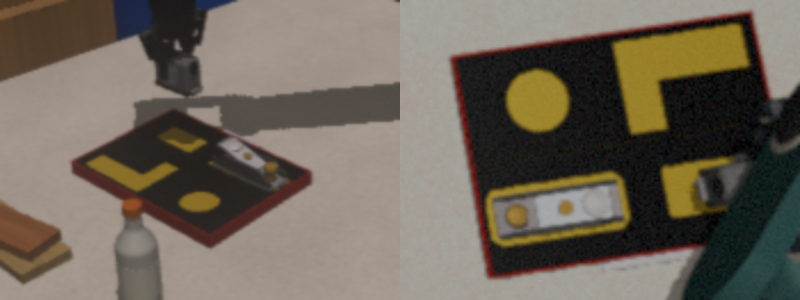

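The plane is well seated, and the tape is held upright over its pocket (right crop, about (705,185)). Lowering it.

Request:
{"method": "servo_tool", "body": {
  "turn": [
    [0,0,0],
    [0,0,0],
    [0,0,0],
    [0,0,0],
    [0,0,0],
    [0,0,0],
    [0,0,0],
    [0,0,0],
    [0,0,0],
    [0,0,0]
  ],
  "delta_pos": [
    [-0.001,0.001,0.035],
    [-0.001,0.001,0.07],
    [-0.001,0.001,0.09],
    [-0.001,0.001,0.099],
    [-0.001,0.001,0.103],
    [-0.001,0.001,0.105],
    [-0.001,0.001,0.105],
    [-0.001,0.001,0.105],
    [-0.001,0.001,0.105],
    [-0.001,0.001,0.105]
  ],
  "jaw": [1,1,1,1,1,1,1,-0.4,-0.4,-0.4]
}}

```text
clock: 10.05
position: [0.4807, -0.3105, 0.0331]
orientation: [180.0, 0.0, 99.0]
contact_force: [0.6, 0.7, -0.8]
width: 0.7
finger_force: 0.0
```

Request:
{"method": "servo_tool", "body": {
  "turn": [
    [0,0,0],
    [0,0,0],
    [0,0,0],
    [0,0,0],
    [0,0,0]
  ],
  "delta_pos": [
    [0,0,0],
    [0,0,-0.04],
    [0,0,-0.08],
    [0,0,-0.12],
    [0,0,-0.12]
  ],
  "jaw": [-0.4,-0.4,-0.4,-0.7,-0.7]
}}

```text
clock: 10.55
position: [0.4822, -0.3115, 0.1587]
orientation: [179.7, 0.3, 99.0]
contact_force: [0.6, -0.2, -0.6]
width: 0.849
finger_force: 0.0
```

```bash
python3 go.py 530.5 394 150 180
```

```text
delta [0.6893 0.158  0.0057] turn [ 8.0000e-04  8.8000e-03 -1.4138e+00]
```

Request:
{"method": "servo_tool", "body": {
  "turn": [
    [0,0,-1.414],
    [0,0,-1.414],
    [0,0,-1.414],
    [0,0,-1.414],
    [0,0,-1.414],
    [0,0,-1.414],
    [0,0,-1.414],
    [0,0,-1.414],
    [0,0,-1.414],
    [0,0,-1.414]
  ],
  "delta_pos": [
    [0.68,0.158,0],
    [0.68,0.158,0],
    [0.68,0.158,0],
    [0.68,0.158,0],
    [0.68,0.158,0],
    [0.68,0.158,0],
    [0.68,0.158,0],
    [0.68,0.158,0],
    [0.68,0.158,0],
    [0.68,0.158,0]
  ],
  "jaw": [-1,-1,-1,-1,-1,-1,-1,-1,-1,-1]
}}

```text
clock: 11.55
position: [0.5158, 0.1905, 0.1524]
orientation: [180.0, 0.0, -179.6]
contact_force: [1.5, -0.4, 0.3]
width: 1.001
finger_force: 0.0
```

Request:
{"method": "servo_tool", "body": {
  "turn": [
    [0,0,0],
    [0,0,0]
  ],
  "delta_pos": [
    [0,0,0],
    [0,0,0]
  ],
  "jaw": [-1,-1]
}}

```text
clock: 11.75
position: [0.5159, 0.1892, 0.152]
orientation: [-180.0, -0.0, -179.9]
contact_force: [0.4, -0.7, -0.1]
width: 1.002
finger_force: 0.0
```

```bash
python3 go.py 530.5 394 140 180
```

```text
delta [-0.0151  0.2047  0.0119] turn [-0.0004 -0.0007  0.002 ]
```

Request:
{"method": "servo_tool", "body": {
  "turn": [
    [0,0,0.002],
    [0,0,0.002],
    [0,0,0.002],
    [0,0,0.002],
    [0,0,0.002],
    [0,0,0.002],
    [0,0,0.002]
  ],
  "delta_pos": [
    [-0.004,0.045,0.003],
    [-0.007,0.095,0.006],
    [-0.01,0.14,0.01],
    [-0.013,0.18,0.012],
    [-0.015,0.205,0.012],
    [-0.015,0.205,0.012],
    [-0.015,0.205,0.012]
  ],
  "jaw": [-1,-1,-1,-1,-1,-1,-1]
}}

```text
clock: 12.45
position: [0.5315, 0.3923, 0.1401]
orientation: [-180.0, -0.0, 179.8]
contact_force: [0.3, 0.3, -0.2]
width: 1.001
finger_force: 0.0
```

```bash
python3 go.py 530.5 394 14 180
python3 - <<'E'
from h import *
im=np.hstack([cv2.resize(camera("scene")[160:310,320:520],(400,300)),cv2.resize(camera("top")[190:322,310:485],(400,300))])
cv2.imwrite("pics/e.png",im)
E
```

```text
delta [0.001  0.0018 0.1261] turn [-0.0007 -0.0004 -0.0028]
```

View pics/e.png

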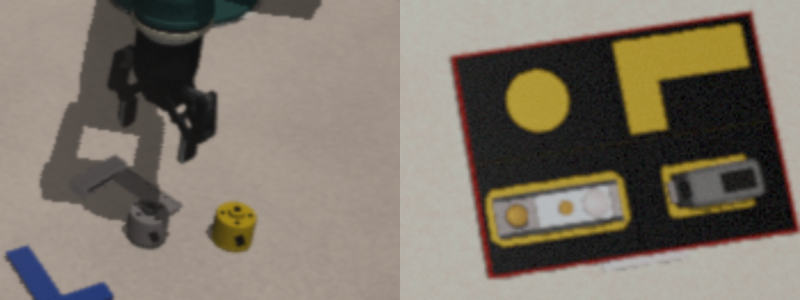

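Plane and tape are both seated: the tape's base fills about columns 670–746 of the pocket's 663–755 in the right crop, and the rest is parallax. The gripper is above the saw.

Request:
{"method": "servo_tool", "body": {
  "turn": [
    [0,0,0],
    [0,0,0],
    [0,0,0],
    [0,0,0],
    [0,0,0],
    [0,0,0],
    [0,0,0],
    [0,0,0],
    [0,0,0],
    [0,0,0]
  ],
  "delta_pos": [
    [0.001,0.002,0.04],
    [0.001,0.002,0.085],
    [0.001,0.002,0.115],
    [0.001,0.002,0.126],
    [0.001,0.002,0.126],
    [0.001,0.002,0.126],
    [0.001,0.002,0.126],
    [0.001,0.002,0.126],
    [0.001,0.002,0.126],
    [0.001,0.002,0.126]
  ],
  "jaw": [-1,-1,-1,-1,1,1,1,1,1,1],
  "newtons": 50
}}

```text
clock: 13.55
position: [0.5313, 0.3959, 0.0173]
orientation: [179.9, 0.2, 179.9]
contact_force: [-0.7, -2.2, 8.8]
width: 0.582
finger_force: 52.5
```

```bash
python3 go.py 571.4 -132.6 140 180
```

```text
delta [-0.0415 -0.5282 -0.1235] turn [ 0.0018  0.0032 -0.0018]
```

Request:
{"method": "servo_tool", "body": {
  "turn": [
    [0,0,0],
    [0,0,0],
    [0,0,0],
    [0,0,0],
    [0,0,0],
    [0,0,0],
    [0,0,0],
    [0,0,0],
    [0,0,0],
    [0,0,0]
  ],
  "delta_pos": [
    [0,0,-0.05],
    [0,0,-0.09],
    [-0.002,-0.03,-0.124],
    [-0.006,-0.075,-0.124],
    [-0.01,-0.125,-0.124],
    [-0.014,-0.175,-0.124],
    [-0.018,-0.225,-0.124],
    [-0.022,-0.275,-0.124],
    [-0.026,-0.325,-0.124],
    [-0.029,-0.36,-0.124]
  ],
  "jaw": [1,1,1,1,1,1,1,1,1,1]
}}

```text
clock: 14.55
position: [0.5584, 0.0326, 0.14]
orientation: [-180.0, 0.1, 179.8]
contact_force: [0.4, 0.4, -2.4]
width: 0.579
finger_force: 53.8
```

```bash
python3 go.py 571.4 -132.6 140 180
```

```text
delta [-1.340e-02 -1.651e-01  1.000e-04] turn [-0.0003  0.002  -0.0028]
```

Request:
{"method": "servo_tool", "body": {
  "turn": [
    [0,0,0],
    [0,0,0],
    [0,0,0],
    [0,0,0],
    [0,0,0],
    [0,0,0]
  ],
  "delta_pos": [
    [-0.003,-0.045,0],
    [-0.007,-0.09,0],
    [-0.01,-0.135,0],
    [-0.013,-0.165,0],
    [-0.013,-0.168,0],
    [-0.013,-0.168,0]
  ],
  "jaw": [1,1,1,1,1,1]
}}

```text
clock: 15.15
position: [0.5712, -0.1334, 0.1394]
orientation: [-180.0, 0.1, 179.8]
contact_force: [-0.7, 0.8, -2.2]
width: 0.58
finger_force: 53.7
```

```bash
python3 go.py 571.4 -132.6 32 180
```

```text
delta [-1.000e-04  8.000e-04  1.074e-01] turn [-0.0001  0.0009 -0.0033]
```

Request:
{"method": "servo_tool", "body": {
  "turn": [
    [0,0,0],
    [0,0,0],
    [0,0,0],
    [0,0,0],
    [0,0,0],
    [0,0,0],
    [0,0,0],
    [0,0,0],
    [0,0,0],
    [0,0,0]
  ],
  "delta_pos": [
    [0,0,0.035],
    [0,0,0.07],
    [0,0,0.09],
    [0,0,0.1],
    [0,0,0.105],
    [0,0,0.107],
    [0,0,0.107],
    [0,0,0.107],
    [0,0,0.107],
    [0,0,0.107]
  ],
  "jaw": [1,1,1,1,1,1,1,-0.7,-0.7,-0.7]
}}

```text
clock: 16.15
position: [0.5714, -0.1328, 0.0321]
orientation: [-180.0, 0.1, 179.9]
contact_force: [0.1, -0.6, 0.2]
width: 0.848
finger_force: 0.0
```

Request:
{"method": "servo_tool", "body": {
  "turn": [
    [0,0,0],
    [0,0,0],
    [0,0,0],
    [0,0,0],
    [0,0,0]
  ],
  "delta_pos": [
    [0,0,0],
    [0,0,-0.04],
    [0,0,-0.08],
    [0,0,-0.11],
    [0,0,-0.11]
  ],
  "jaw": [-0.7,-0.7,-0.7,-0.7,-0.7]
}}

```text
clock: 16.65
position: [0.5728, -0.1332, 0.1466]
orientation: [-179.9, 0.4, 179.9]
contact_force: [0.0, -0.2, 1.2]
width: 0.848
finger_force: 0.0
```

```bash
python3 go.py 502 281 140 180.3
```

```text
delta [0.0716 0.4141 0.0054] turn [-0.0018  0.0065 -0.0071]
```

Request:
{"method": "servo_tool", "body": {
  "turn": [
    [0,0,-0.007],
    [0,0,-0.007],
    [0,0,-0.007],
    [0,0,-0.007],
    [0,0,-0.007],
    [0,0,-0.007],
    [0,0,-0.007],
    [0,0,-0.007],
    [0,0,-0.007],
    [0,0,-0.007]
  ],
  "delta_pos": [
    [0.008,0.045,0.006],
    [0.016,0.095,0.006],
    [0.024,0.145,0.006],
    [0.033,0.195,0.006],
    [0.042,0.245,0.006],
    [0.05,0.295,0.006],
    [0.059,0.345,0.006],
    [0.066,0.39,0.006],
    [0.07,0.414,0.006],
    [0.07,0.414,0.006]
  ],
  "jaw": [-0.7,-0.7,-0.7,-0.7,-0.7,-0.7,-0.7,-0.7,-0.7,-0.7]
}}

```text
clock: 17.65
position: [0.5008, 0.2841, 0.1346]
orientation: [180.0, -0.1, -179.5]
contact_force: [1.0, -0.3, -0.0]
width: 0.852
finger_force: 0.0
```

Request:
{"method": "servo_tool", "body": {
  "turn": [
    [0,0,0],
    [0,0,0],
    [0,0,0],
    [0,0,0]
  ],
  "delta_pos": [
    [0,0,0.0],
    [0,0,0],
    [0,0,0],
    [0,0,0]
  ],
  "jaw": [-0.2,-0.2,-0.2,-0.2]
}}

```text
clock: 18.05
position: [0.5022, 0.2806, 0.1355]
orientation: [180.0, 0.0, -179.8]
contact_force: [0.7, 0.4, 0.0]
width: 0.601
finger_force: 0.0
```

```bash
python3 go.py 503 280.7 10 180.3
python3 - <<'E'
from h import *
im=np.hstack([cv2.resize(camera("scene")[160:310,320:520],(400,300)),cv2.resize(camera("top")[190:322,310:485],(400,300))])
cv2.imwrite("pics/f.png",im)
E
```

```text
delta [-8.000e-04  1.000e-04  1.255e-01] turn [ 0.      0.0001 -0.0013]
```

View pics/f.png

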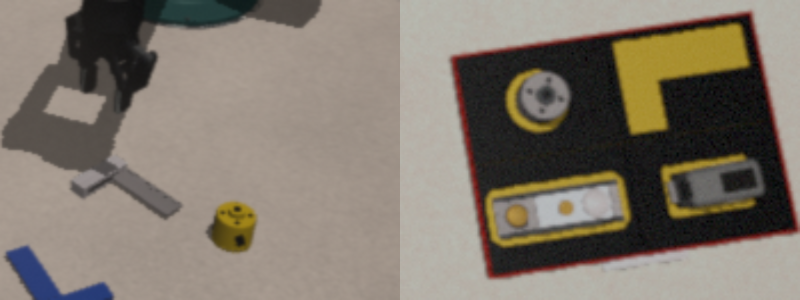

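The saw is centred in its pocket allowing for parallax (right crop (545,97)), and the gripper is over the stock. Gripping the square.

Request:
{"method": "servo_tool", "body": {
  "turn": [
    [0,0,0],
    [0,0,0],
    [0,0,0],
    [0,0,0],
    [0,0,0],
    [0,0,0],
    [0,0,0],
    [0,0,0],
    [0,0,0],
    [0,0,0]
  ],
  "delta_pos": [
    [-0.001,0,0.04],
    [-0.001,0,0.085],
    [-0.001,0,0.115],
    [-0.001,0,0.125],
    [-0.001,0,0.126],
    [-0.001,0,0.126],
    [-0.001,0,0.126],
    [-0.001,0,0.126],
    [-0.001,0,0.126],
    [-0.001,0,0.126]
  ],
  "jaw": [-0.2,-0.2,-0.2,-0.2,-0.2,1,1,1,1,1],
  "newtons": 70
}}

```text
clock: 19.15
position: [0.504, 0.2819, 0.0119]
orientation: [179.9, 0.2, -179.7]
contact_force: [-1.1, -0.2, 6.8]
width: 0.265
finger_force: 69.3
```

Request:
{"method": "servo_tool", "body": {
  "turn": [
    [0,0,0],
    [0,0,0],
    [0,0,0]
  ],
  "delta_pos": [
    [0,0,-0.02],
    [0,0,-0.06],
    [0,0,-0.1]
  ],
  "jaw": [1,1,1]
}}

```text
clock: 19.45
position: [0.5026, 0.2813, 0.1115]
orientation: [-180.0, 0.0, -179.7]
contact_force: [1.8, 0.1, -3.5]
width: 0.266
finger_force: 69.6
```

Request:
{"method": "servo_tool", "body": {
  "turn": [
    [0,0,0],
    [0,0,0]
  ],
  "delta_pos": [
    [0,0,0],
    [0,0,0]
  ],
  "jaw": [1,1]
}}

```text
clock: 19.65
position: [0.5033, 0.2817, 0.1111]
orientation: [179.9, 0.1, -179.7]
contact_force: [-0.0, -0.4, -3.6]
width: 0.27
finger_force: 69.5
```

```bash
python3 -c "
import numpy as np
a=np.radians(9);ex=np.array([np.cos(a),np.sin(a)]);ey=np.array([-np.sin(a),np.cos(a)])
print(np.array([596.3,-292.2])+50*ey-3*ex)"; python3 go.py 585.5 -243.3 140 9
python3 - <<'E'
from h import *
cv2.imwrite("pics/g.png",cv2.resize(camera("scene")[150:300,320:520],(600,450)))
E
```

```text
[ 585.51521173 -243.28488637]
delta [-0.0795 -0.5254 -0.0294] turn [ 3.9000e-03 -1.6000e-03  2.9898e+00]
```

View pics/g.png

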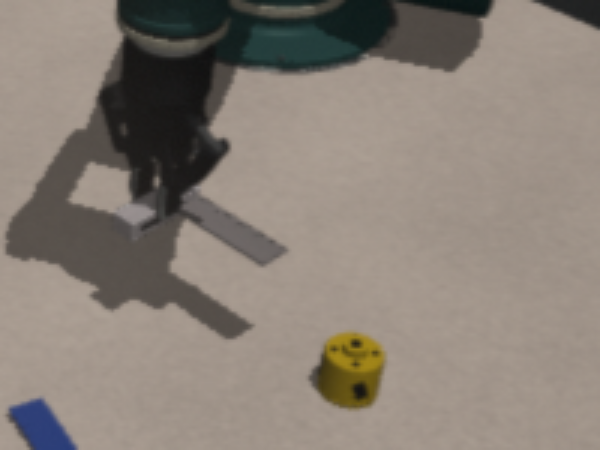

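The square is held level by its stock, at about crop (135,215). I'll raise it clear of the bottle, then turn and carry it.

Request:
{"method": "servo_tool", "body": {
  "turn": [
    [0,0,0.14],
    [0,0,0.28],
    [0,0,0.42],
    [0,0,0.56],
    [0,0,0.7],
    [0,0,0.84],
    [0,0,0.98],
    [0,0,1.12],
    [0,0,1.26],
    [0,0,1.4]
  ],
  "delta_pos": [
    [0,0,-0.045],
    [0,0,-0.09],
    [0,-0.01,-0.11],
    [0,-0.03,-0.11],
    [0,-0.05,-0.11],
    [0,-0.07,-0.11],
    [0,-0.1,-0.11],
    [0,-0.13,-0.11],
    [0,-0.16,-0.11],
    [0,-0.19,-0.11]
  ],
  "jaw": [1,1,1,1,1,1,1,1,1,1]
}}

```text
clock: 20.7
position: [0.5033, 0.0902, 0.2179]
orientation: [-179.9, -0.0, 99.8]
contact_force: [0.9, -0.4, -2.8]
width: 0.268
finger_force: 70.1
```

```bash
python3 go.py 585.5 -243.3 220 9
```

```text
delta [-0.3426  0.0244 -0.0022] turn [-0.0018  0.0017  1.5841]
```

Request:
{"method": "servo_tool", "body": {
  "turn": [
    [0,0,0.14],
    [0,0,0.28],
    [0,0,0.42],
    [0,0,0.56],
    [0,0,0.7],
    [0,0,0.84],
    [0,0,0.98],
    [0,0,1.12],
    [0,0,1.26],
    [0,0,1.4]
  ],
  "delta_pos": [
    [-0.03,0.002,0],
    [-0.06,0.004,0],
    [-0.1,0.007,0],
    [-0.14,0.01,0],
    [-0.18,0.013,0],
    [-0.22,0.016,0],
    [-0.26,0.018,0],
    [-0.3,0.021,0],
    [-0.33,0.023,0],
    [-0.337,0.024,0]
  ],
  "jaw": [1,1,1,1,1,1,1,1,1,1]
}}

```text
clock: 21.7
position: [0.5863, -0.2389, 0.217]
orientation: [-179.9, 0.2, 19.4]
contact_force: [0.5, 0.8, -3.2]
width: 0.265
finger_force: 70.1
```

Request:
{"method": "servo_tool", "body": {
  "turn": [
    [0,0,0.14],
    [0,0,0.17],
    [0,0,0.17],
    [0,0,0.17]
  ],
  "delta_pos": [
    [0,0,0],
    [0,0,0],
    [0,0,0],
    [0,0,0]
  ],
  "jaw": [1,1,1,1]
}}

```text
clock: 22.1
position: [0.5864, -0.2358, 0.219]
orientation: [-180.0, 0.0, 10.3]
contact_force: [-0.9, 0.1, -3.3]
width: 0.264
finger_force: 70.1
```

```bash
python3 go.py 585.5 -243.3 90 9
```

```text
delta [-0.0022  0.0072  0.129 ] turn [-0.0004  0.0006  0.0233]
```

Request:
{"method": "servo_tool", "body": {
  "turn": [
    [0,0,0.023],
    [0,0,0.023],
    [0,0,0.023],
    [0,0,0.023],
    [0,0,0.023],
    [0,0,0.023]
  ],
  "delta_pos": [
    [-0.002,0.007,0.04],
    [-0.002,0.007,0.085],
    [-0.002,0.007,0.12],
    [-0.002,0.007,0.13],
    [-0.002,0.007,0.13],
    [-0.002,0.007,0.13]
  ],
  "jaw": [1,1,1,1,1,1]
}}

```text
clock: 22.7
position: [0.5866, -0.2437, 0.0917]
orientation: [179.9, -0.1, 8.9]
contact_force: [1.9, -0.4, -2.7]
width: 0.258
finger_force: 70.2
```

```bash
python3 go.py 585.5 -243.3 27.5 9
python3 - <<'E'
from h import *
im=np.hstack([cv2.resize(camera("scene")[90:240,160:360],(400,300)),cv2.resize(camera("top")[190:322,310:485],(400,300))])
cv2.imwrite("pics/i.png",im)
E
```

```text
delta [-0.0012 -0.0006  0.0642] turn [ 0.0013 -0.002  -0.0023]
```

View pics/i.png

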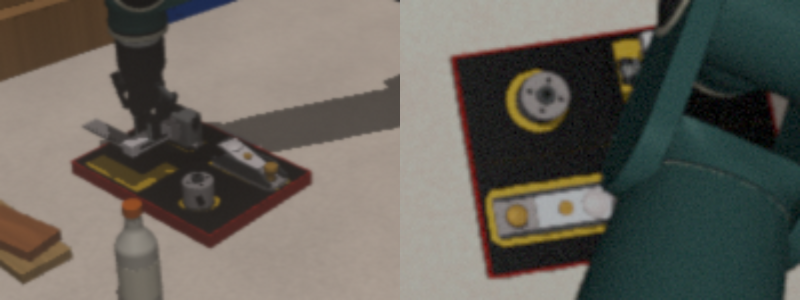

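The square hovers over its L with the blade on the far (-y) side, at left crop (115,135). Lowering it.

Request:
{"method": "servo_tool", "body": {
  "turn": [
    [0,0,0],
    [0,0,0],
    [0,0,0],
    [0,0,0],
    [0,0,0],
    [0,0,0],
    [0,0,0],
    [0,0,0],
    [0,0,0],
    [0,0,0]
  ],
  "delta_pos": [
    [-0.001,0,0.025],
    [-0.001,0,0.045],
    [-0.001,0,0.056],
    [-0.001,0,0.062],
    [-0.001,0,0.065],
    [-0.001,0,0.065],
    [-0.001,0,0.065],
    [-0.001,0,0.065],
    [-0.001,0,0.065],
    [-0.001,0,0.065]
  ],
  "jaw": [1,1,1,1,1,1,1,0,0,0]
}}

```text
clock: 23.8
position: [0.5851, -0.2437, 0.0251]
orientation: [180.0, -0.0, 8.8]
contact_force: [-0.1, -0.6, 0.5]
width: 0.503
finger_force: 0.0
```

Request:
{"method": "servo_tool", "body": {
  "turn": [
    [0,0,0],
    [0,0,0],
    [0,0,0],
    [0,0,0],
    [0,0,0]
  ],
  "delta_pos": [
    [0,0,0],
    [0,0,-0.04],
    [0,0,-0.085],
    [0,0,-0.13],
    [0,0,-0.18]
  ],
  "jaw": [0,0,0,0,0]
}}

```text
clock: 24.3
position: [0.5843, -0.2434, 0.2058]
orientation: [-180.0, 0.0, 8.8]
contact_force: [1.5, 0.0, 0.2]
width: 0.5
finger_force: 0.0
```

Request:
{"method": "servo_tool", "body": {
  "turn": [
    [0,0,0],
    [0,0,0],
    [0,0,0],
    [0,0,0],
    [0,0,0],
    [0,0,0],
    [0,0,0],
    [0,0,0]
  ],
  "delta_pos": [
    [-0.03,0.04,0],
    [-0.06,0.08,0],
    [-0.09,0.12,0],
    [-0.12,0.16,0],
    [-0.15,0.2,0],
    [-0.18,0.24,0],
    [-0.2,0.28,0],
    [-0.2,0.3,0]
  ],
  "jaw": [0,0,0,0,0,0,0,0]
}}

```text
clock: 25.1
position: [0.4306, -0.5739, 0.2043]
orientation: [180.0, 0.0, 8.6]
contact_force: [0.4, 0.3, -0.3]
width: 0.501
finger_force: 0.0
```

Run:
```python
from h import *
im=np.hstack([cv2.resize(camera("scene")[130:270,170:330],(400,350)),cv2.resize(camera("top")[180:322,315:485],(400,350))])
cv2.imwrite("pics/j.png",im)
```

```text
(no output)
```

View pics/j.png

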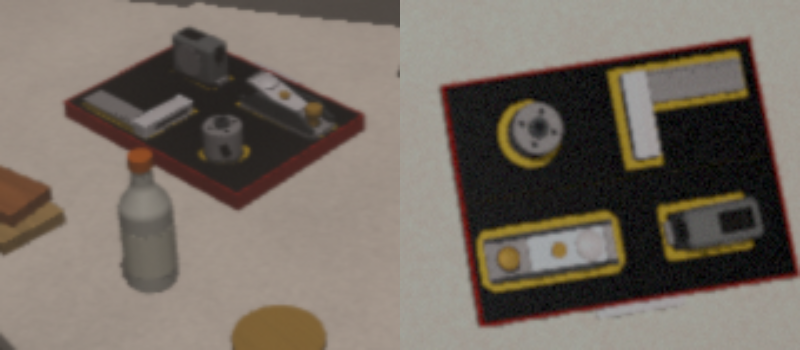

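All four tools sit in their own cut-outs: saw (535,130), square (640,115) with its blade over the L's blade part, plane (550,250), tape (712,222). The bottle and tin haven't been disturbed.

```bash
python3 -c "
from bench import *
print(close_job())"
```

```text
the job is handed in; nothing more can be done
None
```

The job is handed in: the last pictures show the plane, tape measure, hole saw and square each down in its own cut-out, and the glue bottle and wax tin were left alone. It took about 25 s of the 128 s.

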